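# Deburr a cage divider plate with a flat file

## Task

Deburr the plate standing in the blue clamp: draw the file out of the low white storage box (only its blade sticks out), lay it flat on the grey mat, let go and take it again by its handle. With the file level and square across the plate's top edge, make at least three full forward strokes, pushing away from the robot's side of the clamp (from the front third of the blade to its rear third), pressing gently, and on each return lift the file clear so that it never drags backward. Then lay the file flat on the grey mat again and let go, leaving the other things alone.

Things in the scene. Friction and masses are not known exactly. Their poses are not given: they have to be found in the camera images.
- file: loose flat file, 200 mm long, 0.2 kg, underside one flat plane. Wooden handle 80 x 24 wide x 22 high (x -100 to -20 mm); steel blade 24 wide, 7 thick (x -20 to +100). Origin at mid length, 11 mm above the underside (half-way up the handle); x to the blade tip, z up; centre of mass at x = +15 mm. Starts on the bench, handle in the storage box, blade sticking out.
- file_tip (a point): middle of the lower edge of the blade's tip, on the underside: 100 mm ahead of the file's origin and 11 mm below it; same axes as the file
- cubby: low white storage box, fixed, no floor, open only at its mouth: 110 mm deep, 94 wide, 50 high outside; inside 70 wide, 42 high. Origin on the bench at the middle of the mouth; x points from the mouth into the box. The file's handle is inside, the heel of the blade about at the mouth.
- mat: light grey mat, fixed to the bench, 220 mm (x) by 200 mm (y), 3 thick; origin at its centre on the bench surface. The file counts as laid on it when its origin is over the mat.
- clamp: blue bench clamp, fixed: base 100 mm (x) by 120 (y), jaw tops 60 mm above the bench, a screw with a cross bar on the far side (to x = 64 mm). Origin on the bench straight below the plate's top edge. x is the forward stroke direction (square to the plate, away from the robot), y runs along the edge, z up.
- edge (a point): middle of the top edge of the metal plate's unloaded position, 100 mm above the bench; axes as the clamp. The plate stands upright, 90 mm wide (y), 4 thick (x), and sticks out 40 mm above the jaws; its jaws are rubber-lined and give a little (see the two joints).
- press (a joint): how far the plate is pressed down into the jaws, m: 0 unloaded, 0.008 at the stop; a spring, about 1 N to start it and then 0.7 N per mm; it rises again when let go. 3 to 5 mm is a good filing pressure.
- give (a joint): how far the plate leans along the clamp's x, m: 0 unloaded, a spring of 1 N per mm, stops at +-0.006. A forward stroke under pressure drives it to plus by friction; a file dragged backward drives it to minus.
There are look-alikes about, which are no part of the job. There is more than one size of the file; the one meant has the size given above.

How it is judged (in metres and radians):
On the way, in this order (a step that is already met when the one before it is completed fails the run):
1. the file lies flat on the grey mat, let go (x of file in the frame of mat between -0.11 and 0.11 m and y of file in the frame of mat between -0.1 and 0.1 m and z of file in the frame of mat between 0.0095 and 0.0185 m and angle between file's own z axis and vertical below 0.1 rad and linear speed of file below 0.02 m/s and contact force between the fingers and file below 0.05 N), for 0.2 s.
2. first stroke begins: held by its handle, the front third of the blade presses on the plate's top edge (x of file_tip in the frame of clamp below 0.04 m and angle between the x axis of file and the x axis of clamp, either way round below 0.35 rad and y of file_tip in the frame of clamp between -0.06 and 0.06 m and x of the grasp point in the frame of file below -0.02 m and distance between the grasp point and file below 0.12 m and contact force between the fingers and file above 1 N and contact force between file and clamp above 0.7 N and angle between file's own z axis and vertical below 0.25 rad and value of joint press above 0.0005 m), for 0.04 s.
3. first stroke ends: pushed forward until the rear third of the blade is on the edge, still pressing (x of file_tip in the frame of clamp above 0.08 m and angle between the x axis of file and the x axis of clamp, either way round below 0.35 rad and y of file_tip in the frame of clamp between -0.06 and 0.06 m and x of the grasp point in the frame of file below -0.02 m and distance between the grasp point and file below 0.12 m and contact force between the fingers and file above 1 N and contact force between file and clamp above 0.7 N and angle between file's own z axis and vertical below 0.25 rad and value of joint each of press, give above 0.0005 m), for 0.02 s.
4. the file, lifted clear of the plate, is brought back for the second stroke (x of file_tip in the frame of clamp below 0.04 m and z of file_tip in the frame of clamp above 0.104 m and contact force between file and clamp below 0.05 N and x of the grasp point in the frame of file below -0.02 m and distance between the grasp point and file below 0.12 m and contact force between the fingers and file above 1 N), for 0.04 s.
5. second stroke begins: held by its handle, the front third of the blade presses on the plate's top edge (all of step 2), for 0.04 s.
6. second stroke ends: pushed forward until the rear third of the blade is on the edge, still pressing (all of step 3), for 0.02 s.
7. the file, lifted clear of the plate, is brought back for the third stroke (all of step 4), for 0.04 s.
8. third stroke begins: held by its handle, the front third of the blade presses on the plate's top edge (all of step 5), for 0.04 s.
9. third stroke ends: pushed forward until the rear third of the blade is on the edge, still pressing (all of step 6), for 0.02 s.
At the end, for the whole second after the job is handed in: After the third stroke the file again lies flat (within 0.1 rad) on the grey mat, its middle over the mat, at rest and let go (all of step 1); the robot touches nothing.
It fails at once if the file is dragged backward on the plate (the plate leans back by more than 1.5 mm) (value of joint give below -0.0015 m).
It fails at once if the file bears on the plate with more than 25 N (contact force between file and clamp above 25 N).
It fails at once if another thing on the bench is moved by more than 25 mm (distance of any of rack, tipbox, bottle, jar, glovebox, dishes, wrench from where it was at the start of the episode above 0.025 m).
It also fails if it takes over 72 s, if anything falls off the work surface, if the arm or the gripper's body presses on something with over 40 N, if the wrist force passes 120 N, or if a joint passes its speed limit or range.

## Robot

A 6-joint arm with a two-finger parallel gripper is mounted at the origin on the work surface. World frame = base frame: x ahead of the robot, y to its left, z up, the work surface at z = 0. Lengths are in m, angles in degrees, forces in N, time in s.
With the tool pointing down it reaches from about 0.25 to 0.725 m from the base axis. Payload 9.7 kg.
Tool frame: the origin (TCP) lies midway between the tips of the shut fingers; the grasp point (between the pads) lies 19 mm behind it; z points along the fingers, y is the direction in which the jaws open and shut (so a half turn about z gives the same grasp; the last joint's range is limited). The gripper opens to 85 mm and grips with 20 to 120 N. Pads are 22 mm wide; open, the fingers measure 114 mm over their backs; the gripper's body (76 mm by 85 mm) begins 54 mm behind the grasp point. The pads swing forward as they close: fully open they stand 13 mm farther back than shut.
Start: joints at [-69.786, 4.979, 10.078, 95.1, 0, 90], TCP at [0.19, -0.516, 0.231] pointing down, gripper open.
Joint ranges: [-179.16, 179.16], [-48.56, 103.87], [-65.8, 70.77], [-126.05, 130.52], [-82.76, 87.17], [-180, 180]. Speed limits (degrees/s): [127.2, 127.2, 147.25, 180, 180, 180].

## Interface

Orientations are given as [roll, pitch, yaw] about the fixed x, y, z axes, in that order (R = Rz(yaw) Ry(pitch) Rx(roll)).
In Python, from workcell import bot, camera, recognise gives the robot as it stands. The module is installed in compiled form; this text tells all that it offers.
- The arm moves only by the tool apply_moves, never from a script. Its argument "targets" is one flat list of numbers, 7 for each row, row after row: the shift along the world's x, y, z in units of 30 mm (1.0 is 30 mm), then the turn, a rotation vector about the world's x, y, z in units of 6 degrees (1.0 is 6 degrees), then the opening, from 0 (shut) to 1 (fully open). A call has 1 to 5 rows; each row is the pose to reach, as a shift and turn from the pose commanded when the call began; what a row does not reach only later rows make up. A row lasts 1/10 s, in which the tool goes at most 50 mm and 8.59 degrees, less where a joint would pass 70% of its speed; a pose out of reach is approached as far as the arm can. A call with a gripper value outside its range is refused whole. The fingers move at their own pace and stop on an object; "newtons" is the grip in N (left out, the last holds). Time passes only in rows, so rows that repeat a pose let the fingers close. It gives the time, the measured TCP pose, the force and the opening at its end, in the units of the state.
- bot.get_obs(): the state, without advancing time (a new reading comes with each control period).
- camera(name): name is "scene" or "top" or "wrist"; returns a dict with "img" (480x640x3 uint8, red, green, blue), "intrinsics" (3x3 intrinsics, pixels), "origin" and "rotation" of the camera in the world. Camera axes: x right, y up, looking along -z (the intrinsics and any distortion apply to the point x, -y, -z); pixel columns grow to the right and rows downward; lengths in m; the calibration is good to about 2 mm. A picture is of the moment at which its call begins. There is no depth.
- bot.job_done(): hands the job in, once; it reports no verdict.
Trained networks look in the newest picture that a camera, given by its name, has taken for a name from the list of things; names that differ only in an ending like _2 or _b are one class to them, and where a whole thing is asked for, a point or a joint stands for the part that bears it (a point fixed in the world has none). Each returns a list of dicts, best first, with "conf" (0 to 1); they miss things now and then, are a little off and sometimes report something else, mostly with a low value. They report only what shows in the picture. A call takes as long as a camera call. They do not tell look-alikes from the thing itself.
- recognise(query, camera): "box" ([left, top, right, bottom] in pixels, round what is visible of it).
The state is a dict: "time": time; "q": joint angles; "qd": joint speeds; "joint_efforts": joint torques, N m; "ee_pos": TCP position; "tcp_rot": TCP orientation; "wrist_force": force on the tool from outside, world axes, zero at the start; "torque": the same for the moment, N m; "opening": finger opening in m.
Only numpy, scipy, OpenCV 4.12 (cv2) and the standard library are available. Lean on these libraries where they do the work, as an engineer would, in place of code of your own. Each camera call takes 0.05 s, during which the arm holds its last target.

## Working session

There is one attempt and no reset: what is moved stays moved. The work goes in short steps, Python scripts to look and compute and a tool call to move; the robot and the scene stay as the last step left them, time stands still between calls to the robot, and variables do not carry over. Pictures are saved under pics/ and viewed, and the job is handed in when it is done.

Besides the shell and the picture viewer there is one more tool, called as name(argument=value, ...) on one line, values as JSON. apply_moves: Moves the arm, as the interface text tells. Its arguments: {"type":"object","properties":{"targets":{"type":"array"},"newtons":{"type":"number"}},"required":["targets"]}

```bash
mkdir -p pics; python3 - <<'E'
from workcell import bot,camera,recognise
import cv2,numpy as np
o=bot.get_obs();print(o)
for n in ("scene","top","wrist"):
    c=camera(n);cv2.imwrite(f"pics/{n}0.png",c["img"][:,:,::-1]);print(n,c["intrinsics"],c["origin"],c["rotation"],[k for k in c])
    if n!="wrist":
      for q in ("file","cubby","mat","clamp"):
        print(n,q,[(np.round(d["box"]),round(d["conf"],2)) for d in recognise(q,n)])
print(bot.get_obs()["time"])
E
```

```text
{'time': 0.0, 'q': array([-6.97876047e+01,  5.01044484e+00,  1.00335305e+01,  9.50998919e+01,
        7.69863221e-05,  9.00006233e+01]), 'qd': array([ 0.04187104,  0.09516087, -0.08677303,  0.07686368, -0.0887763 ,
       -0.02386017]), 'joint_efforts': array([-4.48080773e-04, -5.20383918e+01,  4.64807332e+01,  1.61975215e-02,
       -1.06161892e-04, -1.49763832e-05]), 'ee_pos': array([ 0.18994369, -0.51590628,  0.23058109]), 'tcp_rot': array([-1.79923194e+02, -7.61507168e-05,  2.02117719e+01]), 'wrist_force': array([ 0.18666376,  0.35782875, -0.14992859]), 'torque': array([-0.01414655,  0.00731917, -0.00416275]), 'opening': 0.08569551257900357}
scene [[438.77468118   0.         321.58120599]
 [  0.         438.77468118 236.83446398]
 [  0.           0.           1.        ]] [ 1.11700378 -0.35957983  0.6776594 ] [48.57254545  0.09671425 59.55729838] ['img', 'intrinsics', 'origin', 'rotation']
scene file [(array([216., 228., 279., 250.]), 0.85), (array([191., 279., 209., 307.]), 0.67)]
scene cubby [(array([181., 300., 240., 379.]), 0.58)]
scene mat [(array([362., 187., 479., 258.]), 0.55)]
scene clamp [(array([310., 252., 380., 312.]), 0.67)]
top [[525.95969971   0.         325.9524672 ]
 [  0.         525.95969971 243.70160322]
 [  0.           0.           1.        ]] [ 0.41385854 -0.03531314  1.20780959] [ 4.73341155e+00 -7.97559739e-02 -8.91076117e+01] ['img', 'intrinsics', 'origin', 'rotation']
top file [(array([424., 221., 443., 274.]), 0.94), (array([339., 274., 391., 327.]), 0.75)]
top cubby [(array([414., 170., 470., 229.]), 0.65)]
top mat [(array([144., 182., 253., 290.]), 0.61)]
top clamp [(array([287., 163., 351., 225.]), 0.63)]
wrist [[388.78399028   0.         321.0503146 ]
 [  0.         388.78399028 231.80718637]
 [  0.           0.           1.        ]] [ 0.25544676 -0.49067659  0.3752857 ] [-1.61598311e+01  2.88643169e-02 -6.97866675e+01] ['img', 'intrinsics', 'origin', 'rotation']
0.55
```

View pics/scene0.png

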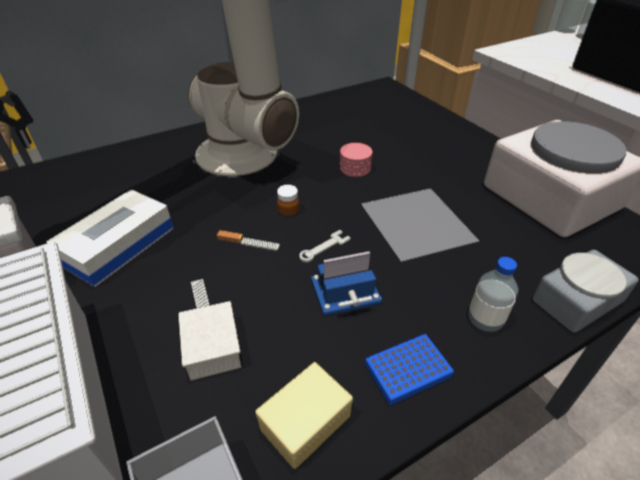

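View pics/top0.png

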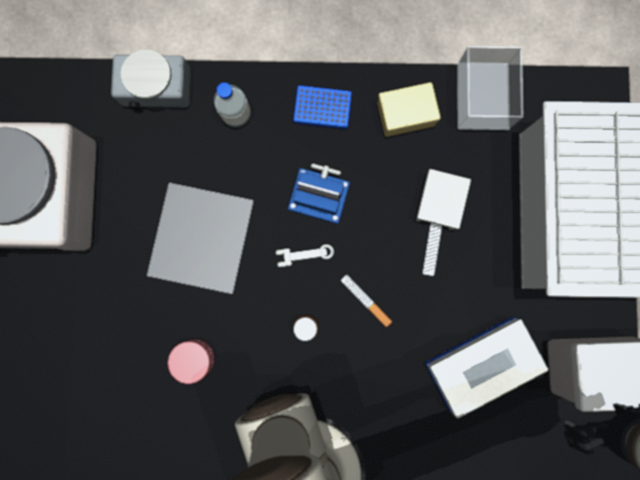

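View pics/wrist0.png

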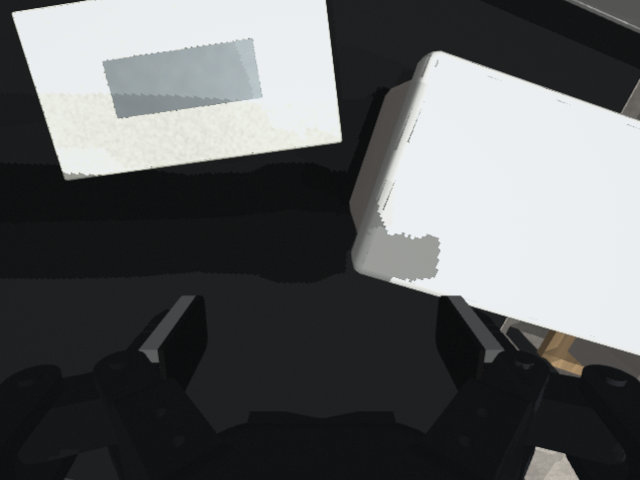

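```bash
cat > h.py <<'E'
import numpy as np,cv2
from scipy.spatial.transform import Rotation as R
def px2w(c,uv,z):
    K=c["intrinsics"];Rm=R.from_euler("xyz",c["rotation"],degrees=True).as_matrix()
    uv=np.atleast_2d(np.array(uv,float))
    d=np.c_[(uv[:,0]-K[0,2])/K[0,0],-(uv[:,1]-K[1,2])/K[1,1],-np.ones(len(uv))]@Rm.T
    o=np.array(c["origin"]);t=(z-o[2])/d[:,2]
    return o+d*t[:,None]
def w2px(c,P):
    K=c["intrinsics"];Rm=R.from_euler("xyz",c["rotation"],degrees=True).as_matrix()
    q=(np.atleast_2d(P)-np.array(c["origin"]))@Rm
    return np.c_[K[0,0]*q[:,0]/-q[:,2]+K[0,2],K[1,1]*q[:,1]/q[:,2]+K[1,2]]
E
python3 - <<'E'
from workcell import bot,camera
import cv2,pickle,numpy as np
from h import *
t=camera("top");s=camera("scene");pickle.dump((t,s),open("c0.pkl","wb"))
def crop(c,x0,y0,w,h,f): return cv2.resize(c["img"][y0:y0+h,x0:x0+w,::-1],None,fx=f,fy=f,interpolation=cv2.INTER_NEAREST)
cv2.imwrite("pics/tA.png",crop(t,400,155,90,135,4))
cv2.imwrite("pics/tB.png",crop(t,270,150,100,90,6))
g=cv2.cvtColor(t["img"],cv2.COLOR_RGB2GRAY)
for name,(x0,y0,x1,y1),z,th in (("blade",(415,231,450,290),0.007,100),("mat",(130,170,262,310),0.003,80),("plate",(285,170,350,215),0.1,130),("cubby",(405,160,480,221),0.05,170)):
    m=np.zeros_like(g);m[y0:y1,x0:x1]=(g[y0:y1,x0:x1]>th)
    n,l,st,_=cv2.connectedComponentsWithStats(m);k=1+np.argmax(st[1:,4])
    pts=np.argwhere(l==k)[:,::-1].astype(np.float32)
    b=cv2.boxPoints(cv2.minAreaRect(pts))
    print(name,st[k],b.round(1).tolist(),"\n",px2w(t,b,z)[:,:2].round(4).tolist())
E
```

```text
blade [422 231  20  45 564] [[421.5, 273.79998779296875], [428.70001220703125, 229.0], [441.20001220703125, 231.0], [433.8999938964844, 275.79998779296875]] 
 [[0.4479, -0.2544], [0.5508, -0.2709], [0.5467, -0.2995], [0.4437, -0.2828]]
mat [ 147  182  107  112 8552] [[145.89999389648438, 275.6000061035156], [167.10000610351562, 180.10000610351562], [253.6999969482422, 199.39999389648438], [232.5, 294.8999938964844]] 
 [[0.4339, 0.3751], [0.6559, 0.3355], [0.6139, 0.1334], [0.3932, 0.1758]]
plate [298 181  41  14 161] [[297.20001220703125, 183.8000030517578], [298.29998779296875, 180.10000610351562], [338.70001220703125, 191.60000610351562], [337.6000061035156, 195.3000030517578]] 
 [[0.6329, 0.0279], [0.6409, 0.0258], [0.6174, -0.0608], [0.6094, -0.0587]]
cubby [ 418  170   52   51 2020] [[417.1000061035156, 217.5], [429.29998779296875, 168.8000030517578], [470.5, 179.10000610351562], [458.29998779296875, 227.8000030517578]] 
 [[0.5712, -0.2368], [0.6813, -0.2638], [0.6595, -0.3558], [0.5496, -0.328]]
```

```bash
python3 - <<'E'
import cv2
a=cv2.imread("pics/tA.png");b=cv2.imread("pics/tB.png")
print(a.shape,b.shape)
E
```

```text
(540, 360, 3) (540, 600, 3)
```

View pics/tA.png

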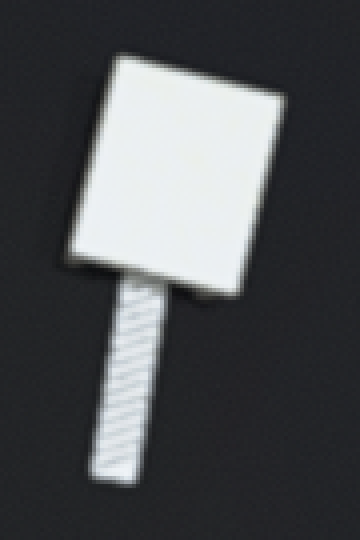

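View pics/tB.png

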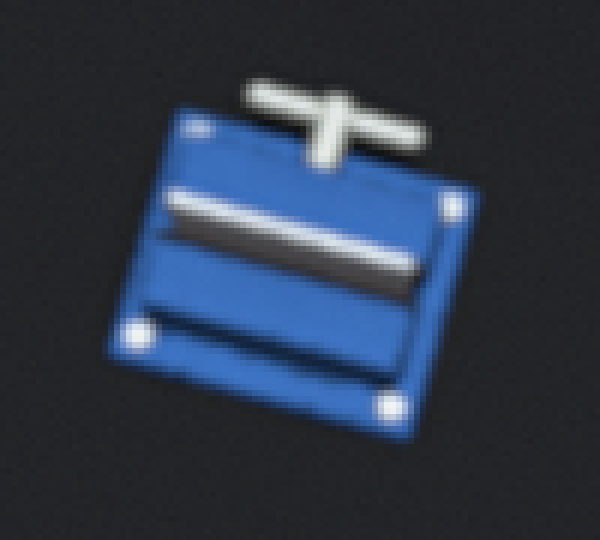

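apply_moves(targets=[0.9,1.3,0,0,0,-0.9,0.5,1.9,2.5,0,0,0,-1.9,0.5,3.1,3.6,0,0,0,-2.9,0.5,4.3,4.7,0,0,0,-3.9,0.5,5.5,5.7,0,0,0,-4.9,0.5], newtons=80)

```text
time: 1.15
ee_pos: [0.3561, -0.3435, 0.2316]
tcp_rot: [180.0, -0.0, -9.4]
wrist_force: [0.5, -0.9, 0.0]
opening: 0.0423
```

apply_moves(targets=[1.5,0.7,0,0,0,0,0.5,3.0,1.3,-0.5,0,0,0,0.5,4.2,1.9,-1.2,0,0,0,0.5,4.96,2.18,-2.4,0,0,0,0.5,4.96,2.18,-3.3,0,0,0,0.5])

```text
time: 1.65
ee_pos: [0.506, -0.2779, 0.1298]
tcp_rot: [-180.0, 0.0, -9.0]
wrist_force: [-0.2, 0.4, 0.5]
opening: 0.0428
```

```bash
cat > look.py <<'E'
import sys,cv2
from workcell import bot,camera
for a in sys.argv[1:]:
    n,tag=a.split(":");c=camera(n);cv2.imwrite(f"pics/{n}_{tag}.png",c["img"][:,:,::-1])
o=bot.get_obs();print(o["time"],o["ee_pos"].round(4),o["tcp_rot"].round(2),o["q"].round(1),o["wrist_force"].round(2),round(o["opening"],4))
E
python3 look.py wrist:1 top:1
```

```text
1.75 [ 0.5026 -0.2782  0.128 ] [-179.87    0.37   -9.11] [-29.    7.9   1.8  84.3  -0.  160.1] [-0.15  0.29  0.66] 0.0425
```

View pics/wrist_1.png

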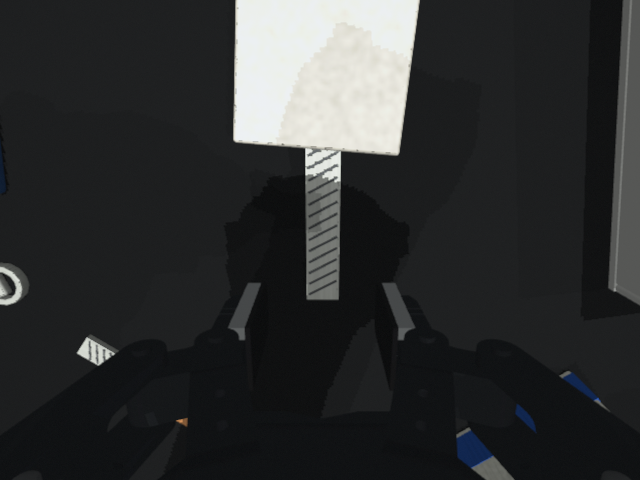

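```bash
python3 - <<'E'
from workcell import bot,camera
from h import *
c=camera("wrist");print(c["origin"],c["rotation"])
print(px2w(c,[[305,299],[339,299],[306,151],[341,151]],0.007).round(4))
for i in range(3):
  o=bot.get_obs();print(o["time"],o["ee_pos"].round(4))
E
```

```text
[ 0.57237703 -0.28876103  0.27155555] [-16.54237846   0.14196479 -99.10650681]
[[ 0.445  -0.2555  0.007 ]
 [ 0.441  -0.2806  0.007 ]
 [ 0.5521 -0.2747  0.007 ]
 [ 0.5484 -0.2978  0.007 ]]
1.8 [ 0.503  -0.279   0.1309]
1.8 [ 0.503  -0.279   0.1309]
1.8 [ 0.503  -0.279   0.1309]
```

apply_moves(targets=[0,0,-1.5,0,0,0,0.5,0,0,-3.0,0,0,0,0.5,0,0,-4.0,0,0,0,0.5,0,0,-4.27,0,0,0,0.5,0,0,-4.27,0,0,0,0.5])

```text
time: 2.3
ee_pos: [0.5038, -0.2803, 0.0053]
tcp_rot: [180.0, -0.0, -9.2]
wrist_force: [-0.2, -0.1, -0.3]
opening: 0.0428
```

```bash
python3 look.py wrist:2
```

```text
2.35 [ 0.5046 -0.2806  0.0065] [ 1.7995e+02 -1.3000e-01 -9.2200e+00] [-29.1  10.3  -9.1  70.5   0.  160.1] [ 0.8  -0.31  0.5 ] 0.0425
```

View pics/wrist_2.png

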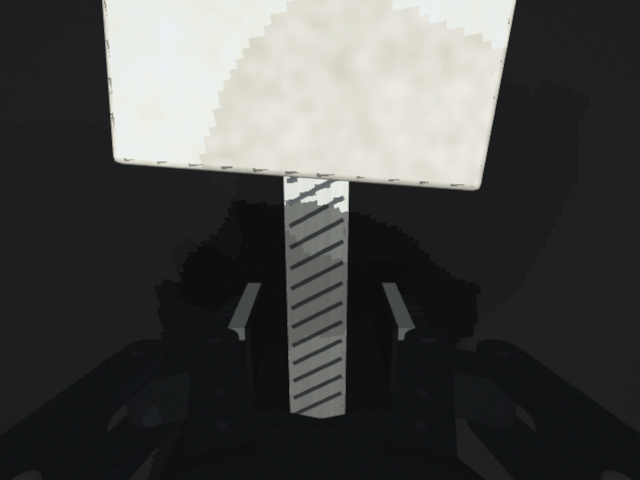

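apply_moves(targets=[0,0,-0.08,0,0,0,0.5,0,0,-0.08,0,0,0,0.2,0,0,-0.08,0,0,0,0.1,0,0,-0.08,0,0,0,0.1,0,0,-0.08,0,0,0,0.1], newtons=100)

```text
time: 2.85
ee_pos: [0.5048, -0.2802, 0.004]
tcp_rot: [179.9, -0.2, -9.2]
wrist_force: [-1.6, 0.1, 8.6]
opening: 0.0195
```

```bash
python3 look.py wrist:3
```

```text
2.9 [ 0.5047 -0.2802  0.004 ] [ 1.7994e+02 -1.5000e-01 -9.1800e+00] [-29.   10.3  -9.3  70.2  -0.  160.1] [-2.45  0.77  8.84] 0.0188
```

View pics/wrist_3.png

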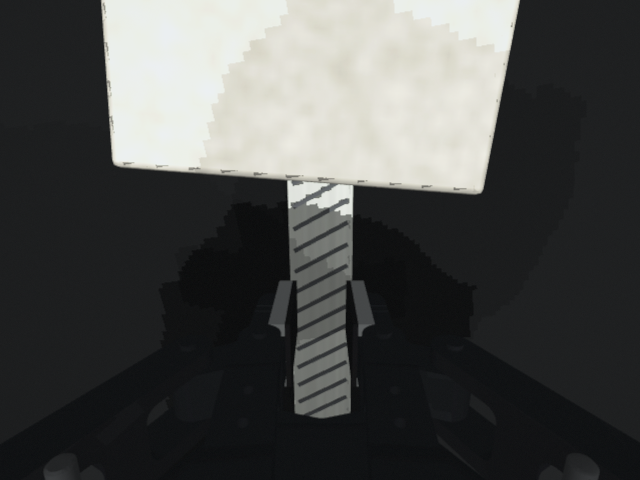

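apply_moves(targets=[0,0,0.15,0,0,0,0.1,-0.7,0.11,0.2,0,0,0,0.1,-1.7,0.275,0.2,0,0,0,0.1,-2.7,0.44,0.2,0,0,0,0.1,-3.5,0.57,0.2,0,0,0,0.1])

```text
time: 3.4
ee_pos: [0.3974, -0.2622, 0.0079]
tcp_rot: [-180.0, 0.0, -9.2]
wrist_force: [-0.6, -0.0, -0.7]
opening: 0.0191
```

```bash
python3 look.py wrist:4 scene:4
```

```text
3.5 [ 0.3966 -0.2621  0.008 ] [-1.7999e+02  7.0000e-02 -9.2400e+00] [-33.5  -3.3 -23.2  70.2  -0.  155.8] [ 0.35  0.08 -2.01] 0.0189
```

View pics/wrist_4.png

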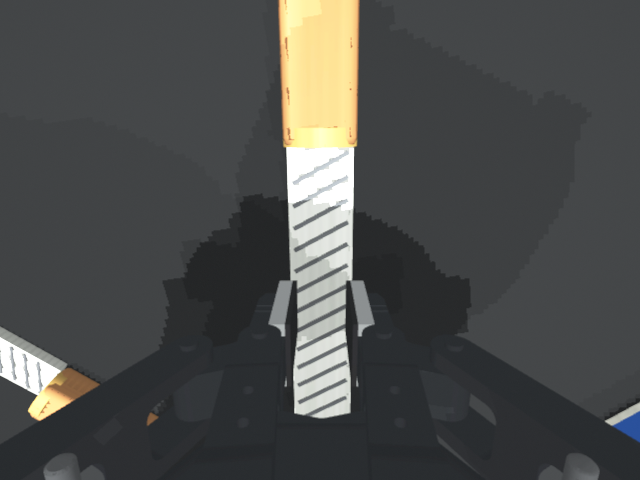

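View pics/scene_4.png

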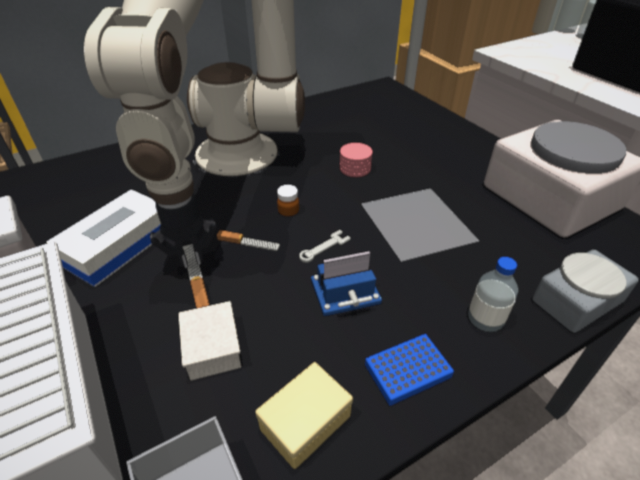

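apply_moves(targets=[0,0,1.2,0,0,0,0.1,0,0,2.6,0,0,0,0.1,0,0,4.0,0,0,0,0.1,0,0,5.2,0,0,0,0.1,0,0.4,5.5,0,0,1,0.1])

```text
time: 4.0
ee_pos: [0.4007, -0.2521, 0.1776]
tcp_rot: [179.8, -0.3, -3.2]
wrist_force: [-0.3, 0.1, -2.1]
opening: 0.019
```

```bash
python3 look.py wrist:5
```

```text
4.05 [ 0.4005 -0.2503  0.1772] [179.88  -0.3   -2.65] [-32.   -6.7  -7.5  88.9   0.  150.6] [1.44 0.44 0.28] 0.0189
```

View pics/wrist_5.png

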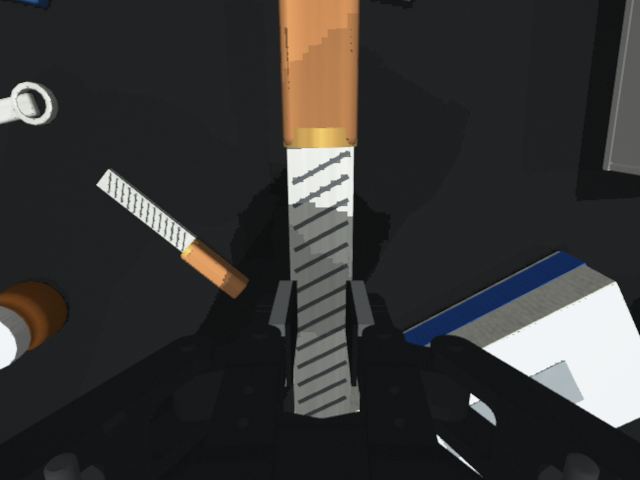

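apply_moves(targets=[0.28,0.83,0,0,0,1.4,0.1,0.55,1.65,0,0,0,2.8,0.1,0.82,2.5,0,0,0,4.2,0.1,1.1,3.3,0,0,0,5.6,0.1,1.37,4.12,0,0,0,7,0.1])

```text
time: 4.55
ee_pos: [0.4405, -0.126, 0.1723]
tcp_rot: [-180.0, 0.0, 39.1]
wrist_force: [-0.3, -0.3, -2.1]
opening: 0.0196
```

apply_moves(targets=[0.28,0.83,0,0,0,1.4,0.1,0.55,1.65,0,0,0,2.8,0.1,0.82,2.5,0,0,0,4.2,0.1,1.1,3.3,0,0,0,5.6,0.1,1.37,4.12,0,0,0,7,0.1])

```text
time: 5.05
ee_pos: [0.4816, -0.0023, 0.1722]
tcp_rot: [-180.0, 0.0, 81.1]
wrist_force: [0.6, 0.4, -1.2]
opening: 0.0187
```

apply_moves(targets=[0.28,0.83,0,0,0,1.4,0.1,0.55,1.65,0,0,0,2.8,0.1,0.82,2.5,0,0,0,4.2,0.1,1.1,3.3,0,0,0,5.6,0.1,1.37,4.12,0,0,0,7,0.1])

```text
time: 5.55
ee_pos: [0.5227, 0.1214, 0.1721]
tcp_rot: [-180.0, -0.0, 123.1]
wrist_force: [0.2, 0.2, -1.2]
opening: 0.0191
```

apply_moves(targets=[0.28,0.83,0,0,0,1.4,0.1,0.55,1.65,0,0,0,2.8,0.1,0.82,2.5,0,0,0,4.2,0.1,1.1,3.3,0,0,0,5.6,0.1,1.37,4.12,0,0,0,7,0.1])

```text
time: 6.05
ee_pos: [0.5637, 0.2451, 0.1719]
tcp_rot: [-180.0, -0.0, 165.1]
wrist_force: [1.0, 0.4, -1.8]
opening: 0.0193
```

```bash
python3 look.py wrist:6 top:6 scene:6
```

```text
6.2 [0.5634 0.245  0.1713] [-1.7994e+02 -7.0000e-02  1.6481e+02] [23.5 13.2 12.7 89.6 -0.  38.7] [ 0.57 -0.46 -1.22] 0.019
```

View pics/wrist_6.png

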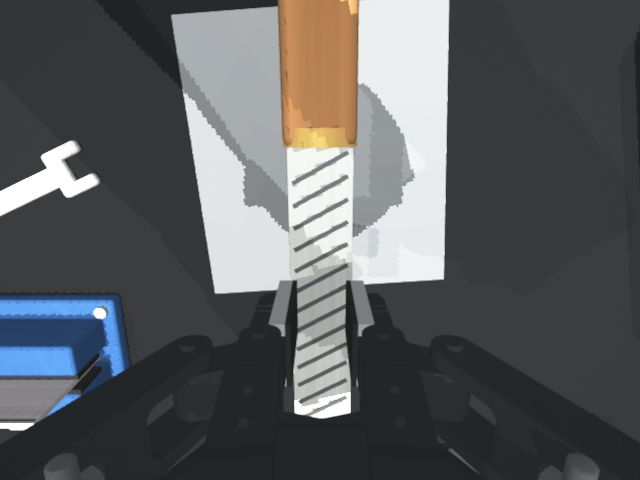

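View pics/scene_6.png

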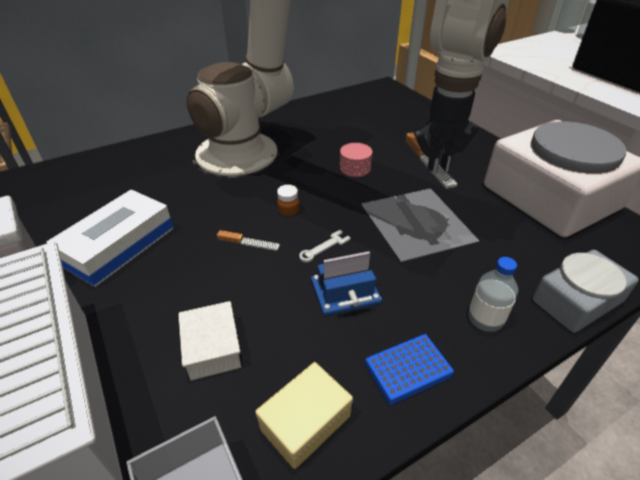

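apply_moves(targets=[0,0,-1.4,0,0,0,0.1,0,0,-2.8,0,0,0,0.1,0,0,-4.2,0,0,0,0.1,0,0,-5.2,0,0,0,0.1,0,0,-5.4,0,0,0,0.1])

```text
time: 6.7
ee_pos: [0.5612, 0.2422, 0.0071]
tcp_rot: [-179.8, -0.2, 164.6]
wrist_force: [-0.8, -0.4, -0.7]
opening: 0.0192
```

apply_moves(targets=[0,0,-0.05,0,0,0,0.1,0,0,-0.09,0,0,0,0.1])

```text
time: 6.9
ee_pos: [0.5642, 0.2439, 0.0099]
tcp_rot: [179.9, 0.1, 164.7]
wrist_force: [0.6, 0.9, -1.5]
opening: 0.0188
```

apply_moves(targets=[0,0,-0.03,0,0,0,0.1,0,0,-0.06,0,0,0,0.1])

```text
time: 7.1
ee_pos: [0.564, 0.2441, 0.0077]
tcp_rot: [179.9, 0.1, 164.8]
wrist_force: [0.3, -0.2, -1.5]
opening: 0.0191
```

apply_moves(targets=[0,0,-0.04,0,0,0,0.1,0,0,-0.08,0,0,0,0.1])

```text
time: 7.3
ee_pos: [0.564, 0.2441, 0.0069]
tcp_rot: [179.9, 0.1, 164.8]
wrist_force: [-8.6, -3.6, 23.2]
opening: 0.0188
```

```bash
python3 look.py scene:7; python3 look.py; python3 -c "
import cv2
i=cv2.imread('pics/scene_7.png');cv2.imwrite('pics/s7c.png',cv2.resize(i[110:270,340:500],None,fx=4,fy=4,interpolation=cv2.INTER_CUBIC)[:600])"
```

```text
7.35 [0.564  0.2441 0.007 ] [1.7990e+02 1.3000e-01 1.6481e+02] [23.4 15.1 -3.3 71.5 -0.  38.6] [-5.06 -2.58 15.25] 0.0191
7.35 [0.564  0.2441 0.007 ] [1.7990e+02 1.3000e-01 1.6481e+02] [23.4 15.1 -3.3 71.5 -0.  38.6] [-5.06 -2.58 15.25] 0.0191
```

View pics/s7c.png

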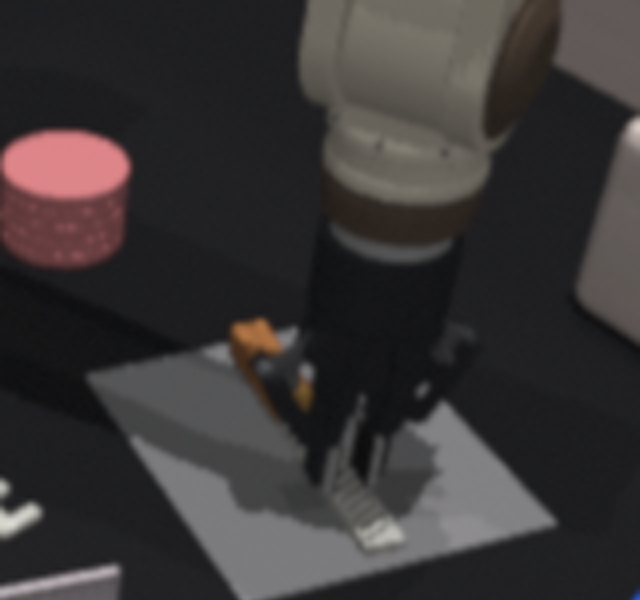

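apply_moves(targets=[0,0,0.02,0,0,0,0.3,0,0,0.03,0,0,0,0.5,0,0,0.03,0,0,0,0.5,0,0,0.03,0,0,0,0.5])

```text
time: 7.75
ee_pos: [0.5632, 0.2438, 0.0047]
tcp_rot: [-180.0, -0.0, 164.8]
wrist_force: [0.3, 0.3, 0.4]
opening: 0.043
```

apply_moves(targets=[0,0,1.0,0,0,0,0.5,0,0,2.5,0,0,0,0.5,-1.2,0.3,3.2,0,0,0,0.5,-2.2,0.6,3.2,0,0,0,0.5])

```text
time: 8.15
ee_pos: [0.4981, 0.2625, 0.1045]
tcp_rot: [179.8, 0.2, 164.7]
wrist_force: [-0.2, 0.5, 1.4]
opening: 0.0424
```

```bash
python3 look.py wrist:8 top:8 scene:8; python3 -c "
import cv2
i=cv2.imread('pics/top_8.png');cv2.imwrite('pics/t8c.png',cv2.resize(i[160:310,130:280],None,fx=4,fy=4,interpolation=cv2.INTER_CUBIC)[:600])"
```

```text
8.3 [0.4963 0.2624 0.1014] [1.7996e+02 4.0000e-02 1.6491e+02] [27.9  5.9 -3.3 80.8  0.  43. ] [-0.46  0.49  0.42] 0.0426
```

View pics/wrist_8.png

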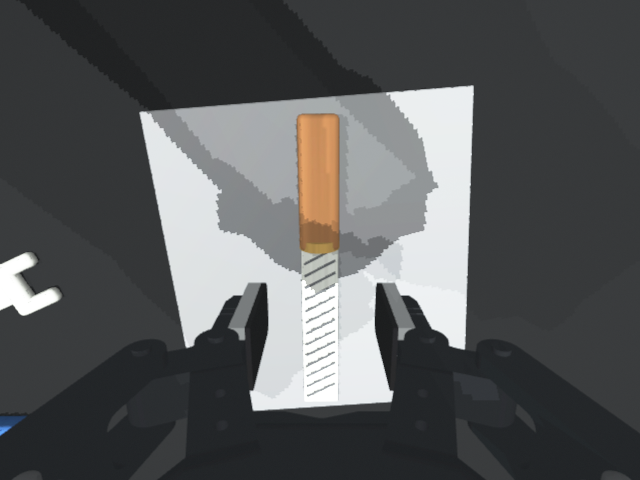

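View pics/t8c.png

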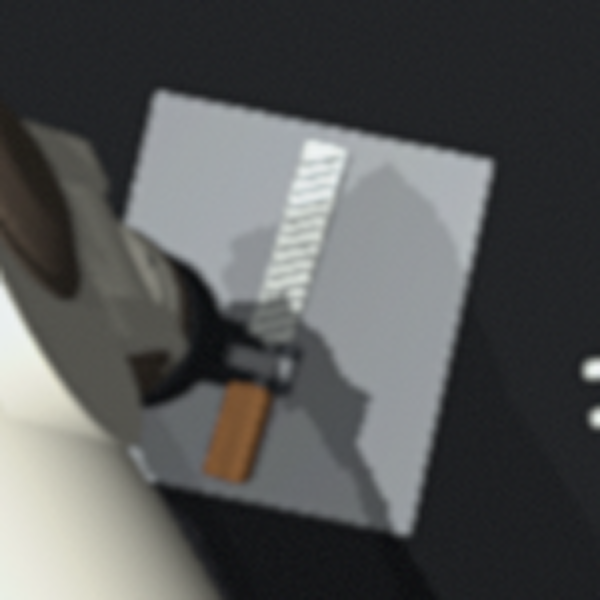

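```bash
python3 - <<'E'
from workcell import bot,camera
from h import *
import pickle
c=camera("wrist");o=bot.get_obs();print(o["ee_pos"].round(4),c["origin"])
tip=px2w(c,[[303,401],[338,401]],0.010).mean(0);end=px2w(c,[[297,114],[340,114]],0.023).mean(0)
print(tip,end,np.hypot(*(tip-end)[:2]),np.degrees(np.arctan2(*(tip-end)[1::-1])))
t=camera("top")
P=px2w(t,[130+325/4,160+145/4],0.010)[0],px2w(t,[130+226/4,160+478/4],0.025)[0]
print(P,np.hypot(*(P[0]-P[1])[:2]),np.degrees(np.arctan2(*(P[0]-P[1])[1::-1])))
E
```

```text
[0.4971 0.262  0.101 ] [0.42728972 0.28172595 0.24538413]
[0.6156081  0.23070551 0.01      ] [0.4242703  0.28127087 0.023     ] 0.19790656379369845 -14.803285635174312
(array([0.61848981, 0.230246  , 0.01      ]), array([0.42633977, 0.2760767 , 0.025     ])) 0.19754010023768329 -13.415264931185359
```

apply_moves(targets=[-0.65,0.15,-0.8,0,0,0,0.5,-0.65,0.15,-2.0,0,0,0,0.5,-0.65,0.15,-2.8,0,0,0,0.5,-0.65,0.15,-3.08,0,0,0,0.5,-0.65,0.15,-3.08,0,0,0,0.5])

```text
time: 8.9
ee_pos: [0.4775, 0.2656, 0.007]
tcp_rot: [-179.9, -0.1, 164.8]
wrist_force: [-0.0, 0.4, -0.4]
opening: 0.0429
```

apply_moves(targets=[0,0,0,0,0,0,0.25,0,0,0,0,0,0,0.1,0,0,0,0,0,0,0.1,0,0,0,0,0,0,0.1,0,0,0,0,0,0,0.1], newtons=110)

```text
time: 9.4
ee_pos: [0.4789, 0.2667, 0.0102]
tcp_rot: [179.9, 0.1, 164.8]
wrist_force: [0.6, -0.2, 6.8]
opening: 0.0208
```

```bash
python3 look.py wrist:9
```

```text
9.45 [0.4789 0.2667 0.0102] [1.7989e+02 1.4000e-01 1.6481e+02] [ 29.1   6.2 -13.2  70.4  -0.   44.3] [ 0.26 -0.26  5.97] 0.0213
```

View pics/wrist_9.png

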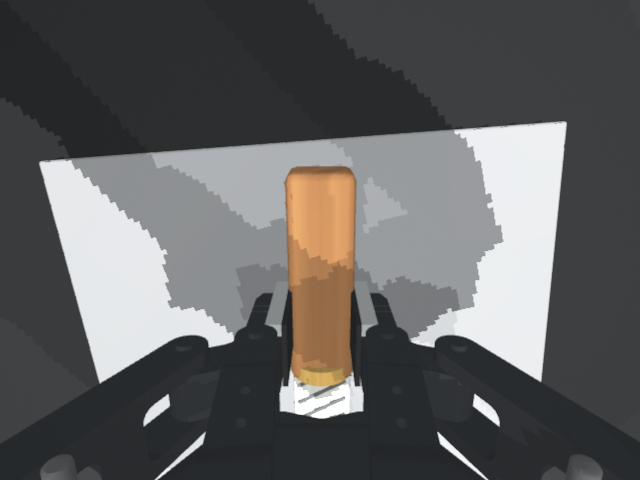

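```bash
python3 - <<'E'
from h import *
import pickle
t,s=pickle.load(open("c0.pkl","rb"))
E=np.array([0.6252,-0.0165,0.1]);a=np.radians(-15.2);x=np.array([np.cos(a),np.sin(a),0]);y=np.array([-np.sin(a),np.cos(a),0])
P=[E-.045*y-.002*x,E+.045*y-.002*x,E-.045*y+.002*x,E+.045*y+.002*x,E-.045*y+.002*x-[0,0,.04],E+.045*y+.002*x-[0,0,.04]]
for c,n in((t,"t"),(s,"s")):
    q=w2px(c,P);print(n,q.round(1).tolist())
    i=c["img"][:,:,::-1].copy();u0,v0=q.mean(0).astype(int)-[50,40];f=7
    k=cv2.resize(i[v0:v0+80,u0:u0+100],None,fx=f,fy=f,interpolation=cv2.INTER_CUBIC)
    for p in q: cv2.circle(k,tuple(((p+.5-[u0,v0])*f).astype(int)),3,(0,0,255),-1)
    # base corners
    b=w2px(c,[E*[1,1,0]+sx*.05*x+sy*.06*y for sx in(-1,1) for sy in(-1,1)])
    for p in b: cv2.circle(k,tuple(((p+.5-[u0,v0])*f).astype(int)),3,(0,255,0),-1)
    cv2.imwrite(f"pics/cl_{n}.png",k)
E
```

```text
t [[338.0, 194.4], [297.4, 182.8], [338.5, 192.6], [298.0, 181.0], [338.0, 195.8], [298.9, 184.6]]
s [[323.5, 260.3], [368.8, 251.6], [324.1, 261.8], [369.5, 253.0], [324.0, 276.6], [368.1, 267.7]]
```

View pics/cl_t.png

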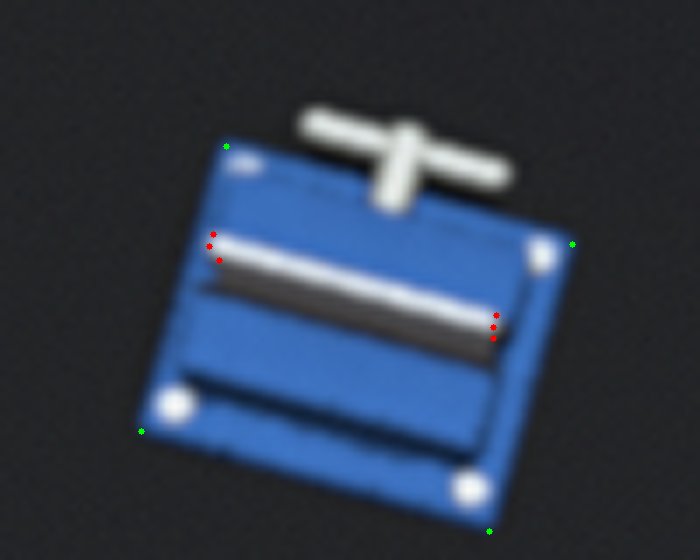

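View pics/cl_s.png

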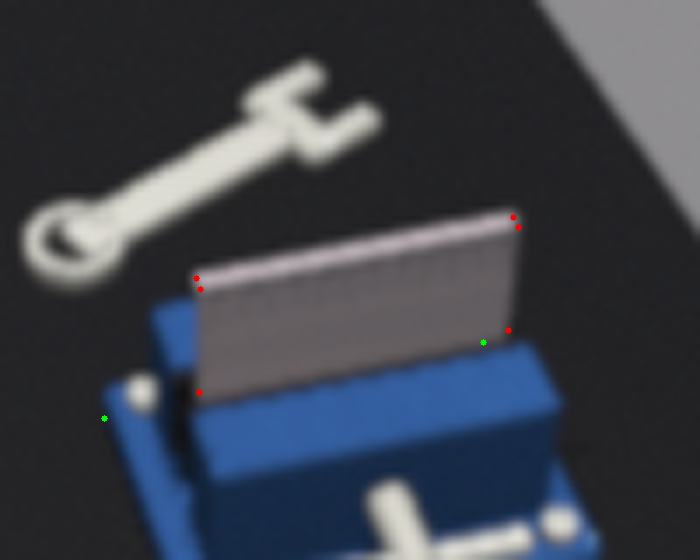

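apply_moves(targets=[0,0,1.2,0,0,0,0.1,0,0,2.6,0,0,0,0.1,0,0,4.0,0,0,0,0.1,0.1,-0.9,4.9,0,0,0,0.1,0.3,-2.4,4.9,0,0,0,0.1], newtons=115)

```text
time: 9.95
ee_pos: [0.4883, 0.1958, 0.1603]
tcp_rot: [179.7, 0.3, 165.0]
wrist_force: [1.1, -1.3, -2.8]
opening: 0.0215
```

apply_moves(targets=[0.2,-1.5,0,0,0,0,0.1,0.4,-3.0,0,0,0,0,0.1,0.6,-4.5,0,0,0,0,0.1,0.77,-6.03,0,0,0,0,0.1,0.77,-6.03,0,0,0,0,0.1])

```text
time: 10.45
ee_pos: [0.51, 0.0088, 0.1557]
tcp_rot: [-179.9, 0.0, 164.5]
wrist_force: [-0.3, 0.8, -1.0]
opening: 0.0213
```

```bash
python3 look.py wrist:10 scene:10 top:10; python3 -c "
import cv2
i=cv2.imread('pics/top_10.png');cv2.imwrite('pics/t10c.png',cv2.resize(i[150:300,250:400],None,fx=4,fy=4,interpolation=cv2.INTER_CUBIC)[:600])
i=cv2.imread('pics/scene_10.png');cv2.imwrite('pics/s10c.png',cv2.resize(i[170:320,280:430],None,fx=4,fy=4,interpolation=cv2.INTER_CUBIC)[:600])"
```

```text
10.6 [0.5098 0.0133 0.1556] [179.98  -0.   164.76] [ 1.5 -1.4 -4.8 86.6  0.  16.7] [ 0.54  0.48 -2.53] 0.0209
```

View pics/t10c.png

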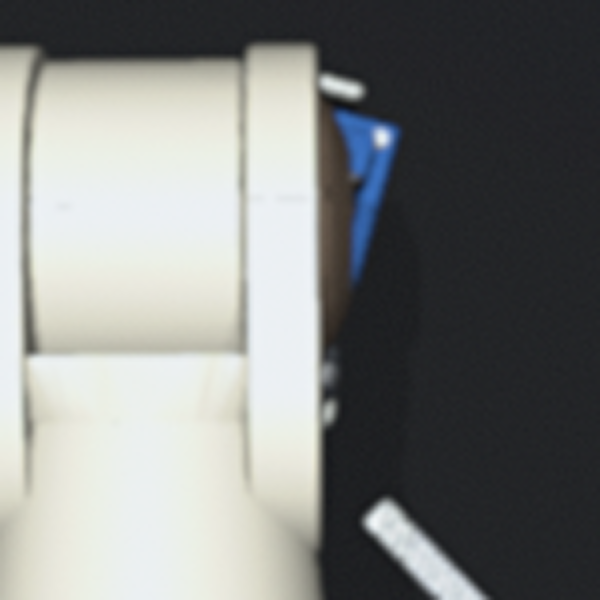

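View pics/s10c.png

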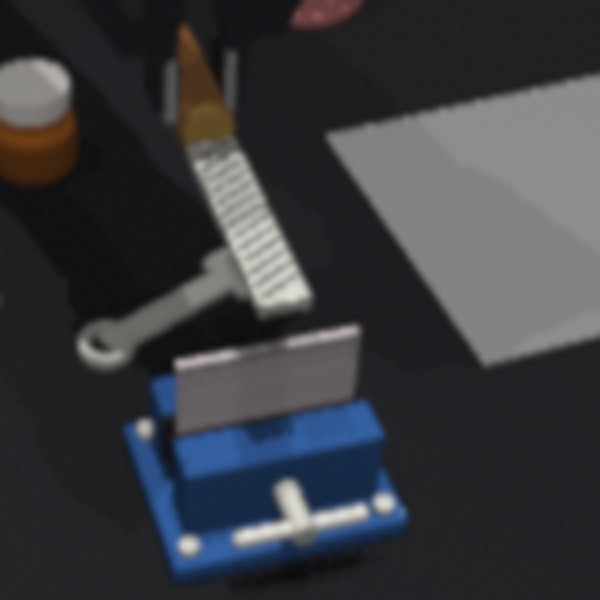

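View pics/wrist_10.png

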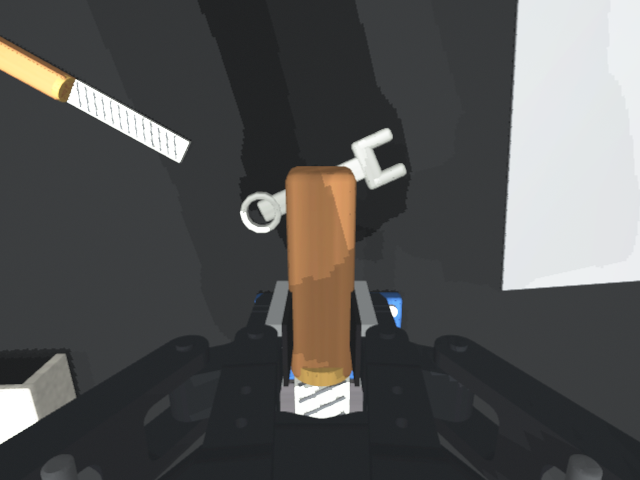

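```bash
python3 - <<'E'
from h import *
import pickle
t,s=pickle.load(open("c0.pkl","rb"))
tcp=np.array([.5101,.0137]);a=np.radians(-14.8);u=np.array([np.cos(a),np.sin(a)]);v=np.array([-u[1],u[0]])
for pitch in (0,3,-3):
  for r,z in ((.145,.150),(.145,.157),(.025,.157)):
    q=w2px(s,[[*(tcp+r*u+w*v),z-np.tan(np.radians(pitch))*r] for w in(-.012,.012)])
    print(pitch,r,z,((q+.5-[280,170])*4).round(0).tolist())
E
```

```text
0 0.145 0.15 [[265.0, 312.0], [316.0, 302.0]]
0 0.145 0.157 [[266.0, 300.0], [317.0, 290.0]]
0 0.025 0.157 [[190.0, 141.0], [236.0, 133.0]]
3 0.145 0.15 [[264.0, 324.0], [315.0, 314.0]]
3 0.145 0.157 [[265.0, 313.0], [316.0, 303.0]]
3 0.025 0.157 [[190.0, 143.0], [236.0, 135.0]]
-3 0.145 0.15 [[266.0, 299.0], [317.0, 289.0]]
-3 0.145 0.157 [[266.0, 287.0], [318.0, 277.0]]
-3 0.025 0.157 [[190.0, 139.0], [236.0, 130.0]]
```

apply_moves(targets=[0,0,-0.8,0,0,0,0.1,0,0,-1.4,0,0,0,0.1,0,0,-1.6,0,0,0,0.1,0,0,-1.7,0,0,0,0.1,0,0,-1.73,0,0,0,0.1])

```text
time: 11.1
ee_pos: [0.5102, 0.0142, 0.1043]
tcp_rot: [180.0, 0.1, 164.9]
wrist_force: [-0.2, 1.4, 0.3]
opening: 0.021
```

```bash
cat > sc.py <<'E'
import sys,cv2
from workcell import bot,camera
c=camera("scene");i=c["img"][:,:,::-1]
o=bot.get_obs();print(o["time"],o["ee_pos"].round(4),o["tcp_rot"].round(2),o["wrist_force"].round(2),o["torque"].round(3),round(o["opening"],4))
cv2.imwrite(sys.argv[1],cv2.resize(i[190:310,290:410],None,fx=5,fy=5,interpolation=cv2.INTER_CUBIC))
E
python3 sc.py pics/s11.png
```

```text
11.15 [0.5103 0.014  0.1044] [1.7996e+02 7.0000e-02 1.6487e+02] [-0.74  0.28  0.3 ] [ 0.131 -0.028  0.1  ] 0.021
```

View pics/s11.png

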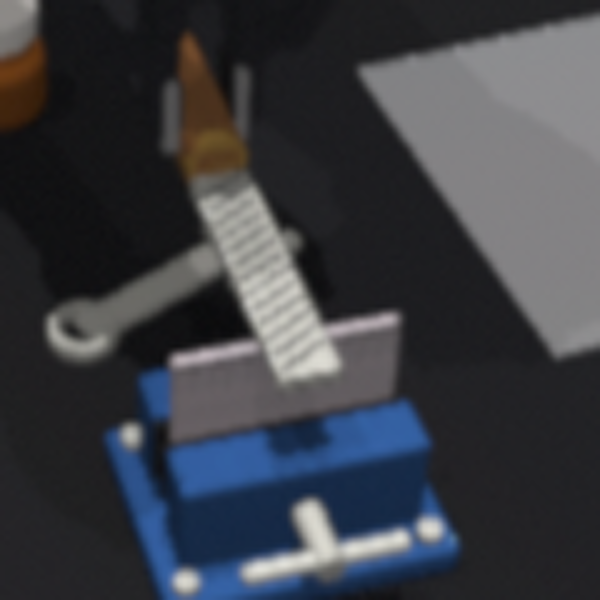

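apply_moves(targets=[0,0,-0.05,0,0,0,0.1,0,0,-0.1,0,0,0,0.1,0,0,-0.1,0,0,0,0.1])

```text
time: 11.45
ee_pos: [0.5102, 0.0135, 0.1009]
tcp_rot: [180.0, 0.0, 164.8]
wrist_force: [-0.5, 1.8, 2.6]
opening: 0.0211
```

```bash
python3 sc.py pics/s12.png
```

```text
11.5 [0.5101 0.0135 0.1009] [1.7997e+02 5.0000e-02 1.6482e+02] [-0.16  0.94  2.52] [ 0.352 -0.343  0.244] 0.021
```

View pics/s12.png

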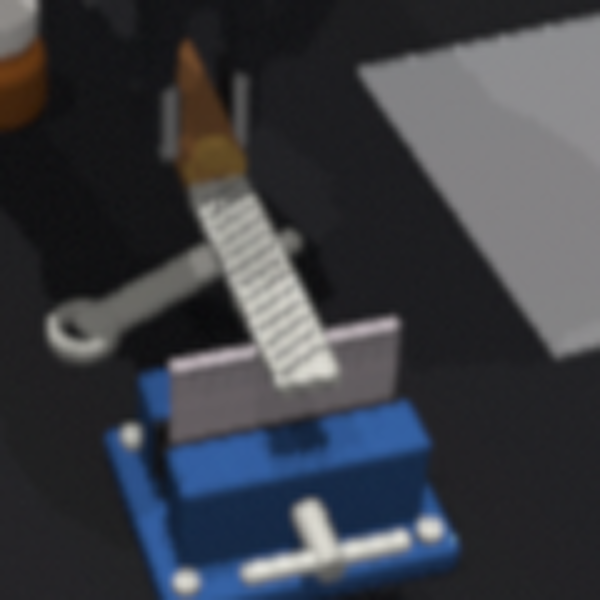

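apply_moves(targets=[0.4,-0.11,0,0,0,0,0.1,0.9,-0.24,0,0,0,0,0.1,1.4,-0.37,0,0,0,0,0.1,1.85,-0.49,0,0,0,0,0.1,2.22,-0.59,0,0,0,0,0.1])

```text
time: 12.0
ee_pos: [0.5773, -0.0049, 0.1005]
tcp_rot: [-180.0, -0.0, 164.8]
wrist_force: [-3.0, 0.7, 3.5]
opening: 0.0211
```

apply_moves(targets=[0.08,-0.02,0,0,0,0,0.1])

```text
time: 12.1
ee_pos: [0.5796, -0.0054, 0.1002]
tcp_rot: [-180.0, -0.0, 164.8]
wrist_force: [-3.5, 1.1, 2.8]
opening: 0.0211
```

```bash
python3 sc.py pics/s13.png
```

```text
12.15 [ 0.5793 -0.0053  0.1002] [-1.7998e+02 -3.0000e-02  1.6478e+02] [-2.73  0.01  4.41] [ 0.063  0.428 -0.031] 0.0211
```

View pics/s13.png

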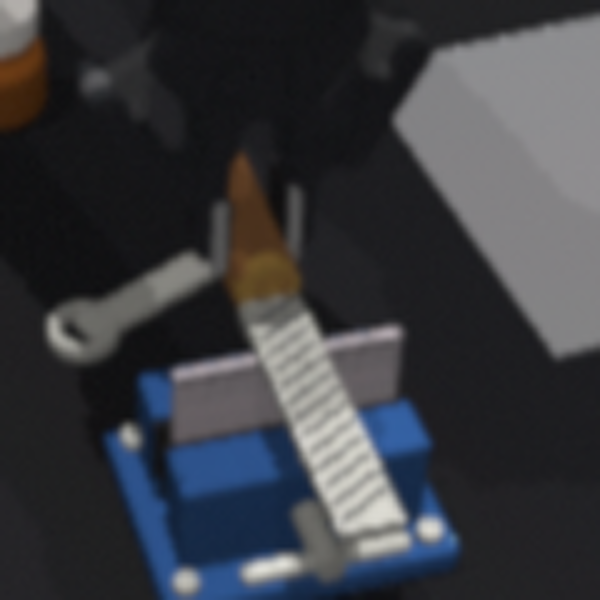

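apply_moves(targets=[0.1,-0.03,0.4,0,0,0,0.1,0.1,-0.03,1.0,0,0,0,0.1,-1.1,0.29,1.0,0,0,0,0.1,-2.3,0.61,1.0,0,0,0,0.1,-2.3,0.61,1.0,0,0,0,0.1])

```text
time: 12.65
ee_pos: [0.5063, 0.0141, 0.131]
tcp_rot: [-180.0, -0.1, 164.9]
wrist_force: [0.6, 0.2, -2.1]
opening: 0.021
```

```bash
python3 sc.py pics/s14.png
```

```text
12.7 [0.5084 0.0138 0.1313] [1.8000e+02 3.0000e-02 1.6486e+02] [ 0.46 -0.11 -1.36] [-0.002  0.099  0.056] 0.0213
```

View pics/s14.png

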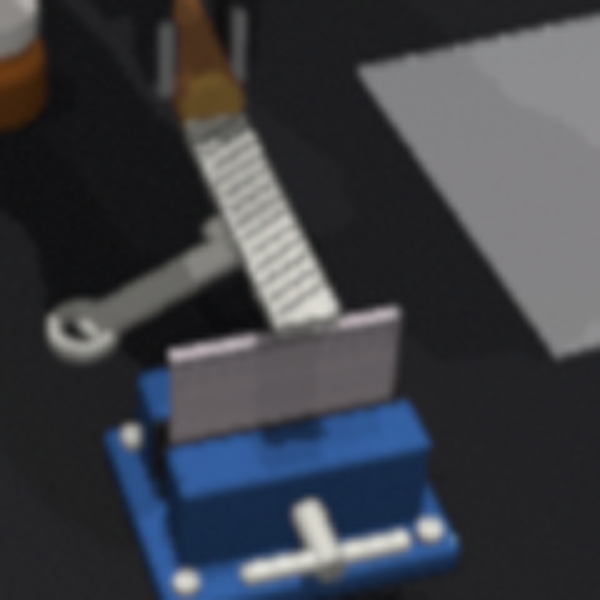

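apply_moves(targets=[0,0,-0.6,0,0,0,0.1,0,0,-0.85,0,0,0,0.1,0,0,-0.95,0,0,0,0.1,0,0,-1.0,0,0,0,0.1,0,0,-1.0,0,0,0,0.1])

```text
time: 13.2
ee_pos: [0.5104, 0.0133, 0.1011]
tcp_rot: [180.0, 0.1, 164.8]
wrist_force: [0.2, -0.8, 2.5]
opening: 0.0213
```

```bash
python3 sc.py pics/s15.png
```

```text
13.25 [0.5104 0.0133 0.1012] [1.7999e+02 6.0000e-02 1.6481e+02] [-1.    1.06  3.05] [-0.055 -0.319 -0.041] 0.0211
```

Pressing again at about the same force; second stroke.

apply_moves(targets=[0.4,-0.11,0,0,0,0,0.1,0.9,-0.24,0,0,0,0,0.1,1.4,-0.37,0,0,0,0,0.1,1.85,-0.49,0,0,0,0,0.1,2.22,-0.59,0,0,0,0,0.1])

```text
time: 13.75
ee_pos: [0.5775, -0.0046, 0.1006]
tcp_rot: [180.0, -0.0, 164.8]
wrist_force: [-4.8, 0.8, 3.6]
opening: 0.0212
```

apply_moves(targets=[0.08,-0.02,0,0,0,0,0.1])

```text
time: 13.85
ee_pos: [0.5798, -0.0053, 0.1003]
tcp_rot: [180.0, -0.0, 164.8]
wrist_force: [-3.5, 0.5, 3.8]
opening: 0.0214
```

apply_moves(targets=[0.1,-0.03,0.4,0,0,0,0.1,0.1,-0.03,1.0,0,0,0,0.1,-1.1,0.29,1.0,0,0,0,0.1,-2.3,0.61,1.0,0,0,0,0.1,-2.3,0.61,1.0,0,0,0,0.1])

```text
time: 14.35
ee_pos: [0.5063, 0.0141, 0.131]
tcp_rot: [-180.0, -0.1, 164.9]
wrist_force: [0.6, 0.1, -1.2]
opening: 0.0213
```

```bash
python3 sc.py pics/s16.png
```

```text
14.4 [0.5084 0.0138 0.1313] [1.7999e+02 3.0000e-02 1.6486e+02] [ 0.39  0.28 -1.79] [0.017 0.045 0.003] 0.0211
```

View pics/s16.png

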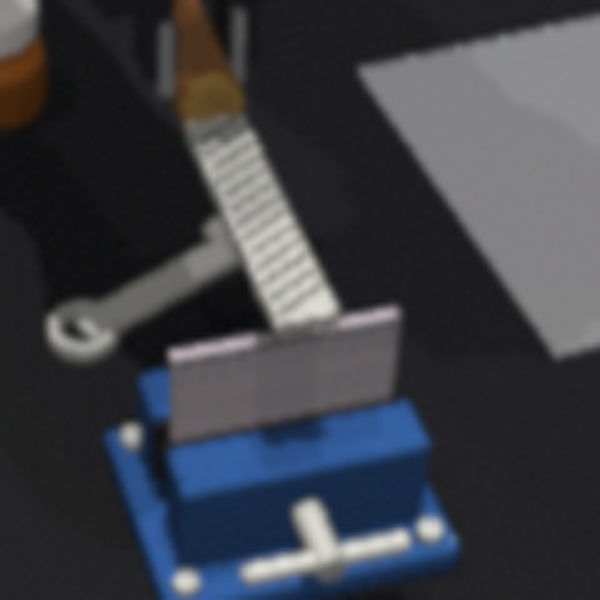

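apply_moves(targets=[0,0,-0.6,0,0,0,0.1,0,0,-0.85,0,0,0,0.1,0,0,-0.95,0,0,0,0.1,0,0,-1.0,0,0,0,0.1,0,0,-1.0,0,0,0,0.1])

```text
time: 14.9
ee_pos: [0.5104, 0.0133, 0.1011]
tcp_rot: [180.0, 0.1, 164.8]
wrist_force: [-0.1, 0.4, 2.7]
opening: 0.0208
```

apply_moves(targets=[0,0,0,0,0,0,0.1,0.4,-0.11,0,0,0,0,0.1,0.9,-0.24,0,0,0,0,0.1,1.4,-0.37,0,0,0,0,0.1,1.85,-0.49,0,0,0,0,0.1])

```text
time: 15.4
ee_pos: [0.5663, -0.0016, 0.1006]
tcp_rot: [180.0, -0.0, 164.8]
wrist_force: [-3.7, 1.0, 4.5]
opening: 0.0211
```

apply_moves(targets=[0.37,-0.1,0,0,0,0,0.1,0.47,-0.125,0,0,0,0,0.1,0.47,-0.125,0,0,0,0,0.1])

```text
time: 15.7
ee_pos: [0.5796, -0.0052, 0.1003]
tcp_rot: [-180.0, -0.0, 164.8]
wrist_force: [-2.4, 0.4, 4.1]
opening: 0.0211
```

```bash
python3 sc.py pics/s17.png
```

```text
15.75 [ 0.5793 -0.0051  0.1004] [-1.7999e+02 -3.0000e-02  1.6481e+02] [-0.64  0.38  3.45] [ 0.052  0.241 -0.016] 0.0215
```

View pics/s17.png

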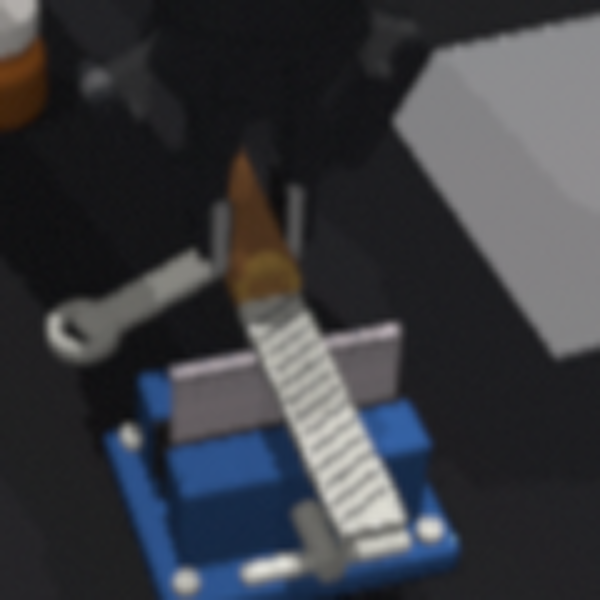

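apply_moves(targets=[0.1,-0.03,0.4,0,0,0,0.1,0.1,-0.03,1.4,0,0,0,0.1,0,0.3,2.2,0,0,0,0.1,-0.6,1.7,2.2,0,0,0,0.1,-1.2,3.2,2.2,0,0,0,0.1])

```text
time: 16.25
ee_pos: [0.5434, 0.0912, 0.1678]
tcp_rot: [180.0, 0.1, 164.7]
wrist_force: [0.0, 0.9, -1.8]
opening: 0.0214
```

apply_moves(targets=[-0.55,1.4,0,0,0,0,0.1,-1.1,2.9,0,0,0,0,0.1,-1.65,4.4,0,0,0,0,0.1,-2.18,5.86,0,0,0,0,0.1,-2.18,5.86,0,0,0,0,0.1])

```text
time: 16.75
ee_pos: [0.4759, 0.2711, 0.1669]
tcp_rot: [179.9, -0.0, 165.1]
wrist_force: [-0.6, -0.7, -2.4]
opening: 0.0213
```

```bash
python3 look.py wrist:18 scene:18
```

```text
16.85 [0.4774 0.2677 0.1668] [-1.7999e+02  1.0000e-02  1.6496e+02] [29.3  3.8  1.6 87.9 -0.  44.3] [-0.37  0.03 -1.34] 0.0212
```

View pics/scene_18.png

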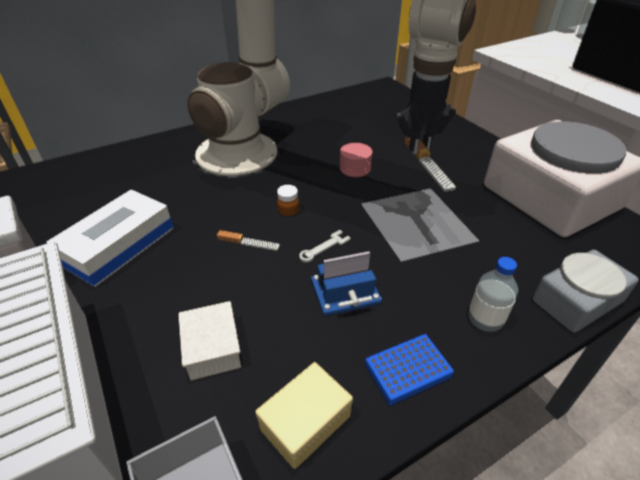

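apply_moves(targets=[0,0,-1.4,0,0,0,0.1,0,0,-2.8,0,0,0,0.1,0,0,-4.2,0,0,0,0.1,0,0,-5.0,0,0,0,0.1,0,0,-5.2,0,0,0,0.1])

```text
time: 17.35
ee_pos: [0.4772, 0.2645, 0.0096]
tcp_rot: [-179.8, -0.1, 164.7]
wrist_force: [-16.5, -8.5, 35.5]
opening: 0.0213
```

apply_moves(targets=[0,0,-0.02,0,0,0,0.1,0,0,-0.04,0,0,0,0.1])

```text
time: 17.55
ee_pos: [0.4788, 0.2659, 0.01]
tcp_rot: [180.0, 0.0, 164.7]
wrist_force: [-0.4, -0.6, -1.0]
opening: 0.0208
```

apply_moves(targets=[0,0,-0.03,0,0,0,0.1,0,0,-0.03,0,0,0,0.1])

```text
time: 17.75
ee_pos: [0.4788, 0.2659, 0.0099]
tcp_rot: [-180.0, 0.1, 164.7]
wrist_force: [-2.4, -4.7, 8.1]
opening: 0.0208
```

```bash
python3 look.py wrist:19 scene:19;python3 -c "
import cv2
i=cv2.imread('pics/scene_19.png');cv2.imwrite('pics/s19c.png',cv2.resize(i[110:270,340:500],None,fx=4,fy=4,interpolation=cv2.INTER_CUBIC)[:600])"
```

```text
17.85 [0.4788 0.2659 0.0099] [-1.7999e+02  9.0000e-02  1.6475e+02] [ 29.1   6.3 -13.1  70.5  -0.1  44.3] [-2.62 -4.64  8.72] 0.0209
```

View pics/s19c.png

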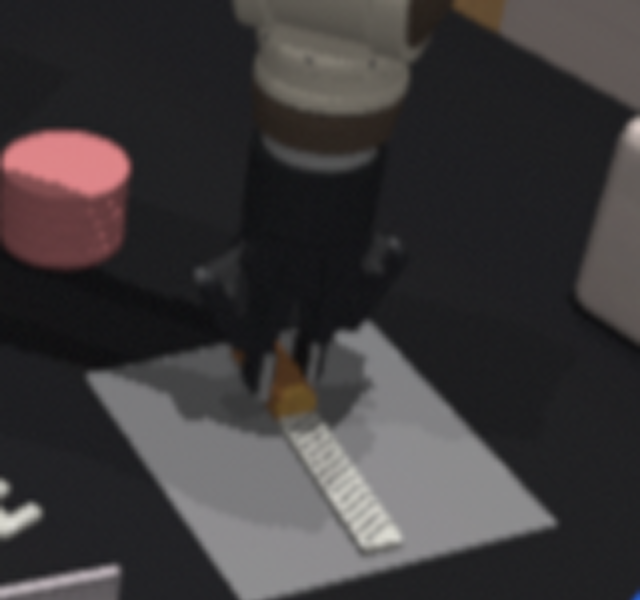

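Resting on the mat with light contact (~9 N). Open and retreat straight up.

apply_moves(targets=[0,0,0.02,0,0,0,0.3,0,0,0.03,0,0,0,0.5,0,0,0.03,0,0,0,0.5,0,0,0.03,0,0,0,0.5])

```text
time: 18.25
ee_pos: [0.4781, 0.2667, 0.0093]
tcp_rot: [180.0, 0.0, 164.8]
wrist_force: [-0.7, -0.6, 0.7]
opening: 0.0428
```

apply_moves(targets=[0,0,0.8,0,0,0,0.5,0,0,2.2,0,0,0,0.5,0,0,3.6,0,0,0,0.5,0,0,5,0,0,0,0.5,0,0,5,0,0,0,0.5])

```text
time: 18.75
ee_pos: [0.48, 0.2679, 0.1656]
tcp_rot: [179.6, 0.4, 164.8]
wrist_force: [1.3, 0.2, 0.1]
opening: 0.0427
```

```bash
python3 look.py wrist:20 scene:20; python3 -c "
import cv2
i=cv2.imread('pics/scene_20.png');cv2.imwrite('pics/s20c.png',cv2.resize(i[110:270,340:500],None,fx=4,fy=4,interpolation=cv2.INTER_CUBIC)[:600])"
```

```text
18.85 [0.4786 0.267  0.1602] [1.7991e+02 9.0000e-02 1.6482e+02] [29.2  3.7  0.9 87.   0.  44.3] [-0.59  0.12 -1.  ] 0.0427
```

View pics/wrist_20.png

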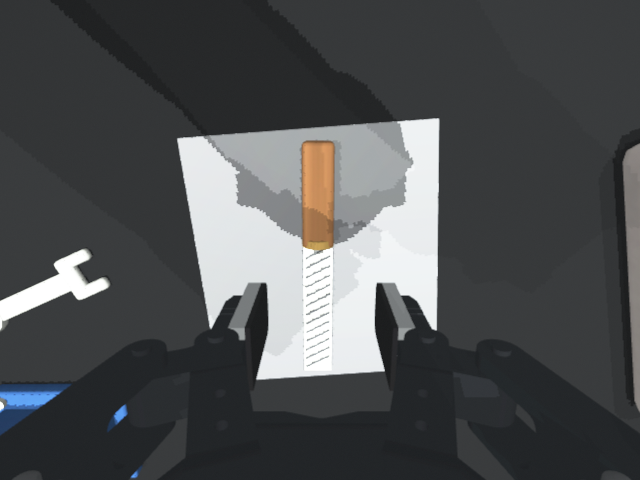

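View pics/scene_20.png

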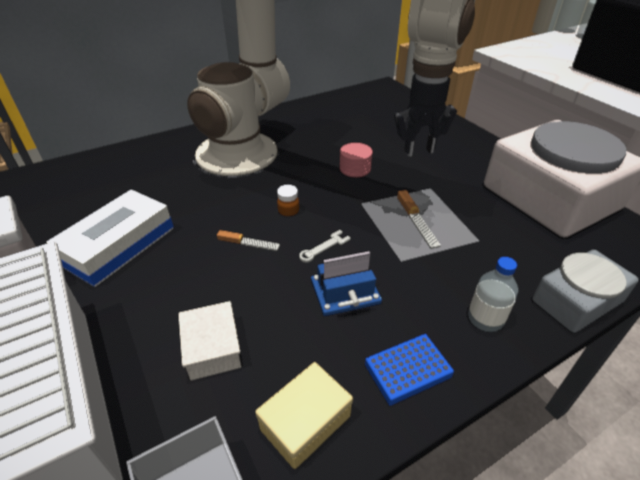

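The file lies flat on the mat (handle at wrist pixel (318,190), tip at (318,370)), the gripper is clear of it, and the other things look unmoved. I'm handing the job in.

```bash
python3 -c "
from workcell import bot
print(bot.job_done())"
```

```text
the job is handed in; nothing more can be done
None
```

The deburring job is done and handed in at about 19 s of the 72 s allowed. The interface reports no verdict, so whether it passed is not confirmed.

- **Fetching and regrasping:** I drew the 200 mm file out of the box by its blade and laid it on the mat. I then let go and took it again by the handle, about 45 mm behind its middle.
- **Strokes:** I made three forward strokes across the plate. Each ran from about 26 mm to about 96 mm of tip overhang, pressing with roughly 4 to 6 N. The file was lifted about 30 mm clear on each return.
- **Finish:** The file went back on the mat and was released, and the gripper rose about 150 mm.

**Last checks:**
- The wrist and scene pictures show the file flat near the mat centre, the gripper clear, the plate upright and the other things where they were.
- During the first and third strokes the scene pictures showed the plate pressed down, with the rear of the blade over the edge at stroke end. The wrist force matched this on all three.
- I could not read the press and give joints or the contact force directly; those are judged from the wrist force and the pictures.

**Irregular readings:**
- The final lay-down showed a brief 35 N at the wrist when the file touched the mat. It was gone by the next reading.
- The first lay-down peaked at about 23 N.
- The opening read about 19 to 21 mm on the 24 mm wide file. I put this down to the fingers flexing; the grip held throughout.

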